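# Latch the dish carriage under the camera and take the exposure

## Task

Bring the culture dish under the camera and take its picture, using your fingertips only. Push the sprung carriage straight back by its black front pad until it has gone well past the spring stop pin, then let go, so that it comes forward by itself and latches against the pin with the dish under the lens. Then press the green button on the switch box all the way down and let go. Do not touch the dish or the pin, do not press the button before the carriage is latched, and leave the spare dish and the two bottles where they stand.

Things in the scene. Friction and masses are not known exactly. Their poses are not given: they have to be found in the camera images.
- stand: dish camera stand, fixed to the bench: grey ground plate with guide rail, rear column and camera head. Origin on the bench; x = the direction in which the carriage is pushed (away from the robot at yaw 0), y left. In this frame the plate spans x -125 to 180, y -75 to 75 mm, top at z = 20 mm; camera head and column x 19 to 180, y -42 to 31, z 150 to 265 mm. In front of x = 19 mm nothing is above z = 69 mm
- carriage (a joint): carriage travel along the stand's +x, m: 0 = forward (start), 0.062 = rear end stop. A spring drives it forward (4 N at 0, 8 N at the stop; a slow push takes up to 12 N). Pushed back, its tooth presses the pin aside; the pin snaps in behind it at 0.040 to 0.042. Let go from beyond that (0.050 is safe), it runs forward in under 1 s and latches at 0.040, dish under the lens; let go earlier, it returns to 0
- push_pad (a point): centre of the front surface of the carriage's black rubber push pad; moves with the carriage. Pad 52 mm wide, 28 mm high, on a plate 62 x 36 mm; upright, faces the stand's -x, centre 51 mm above the bench (plate 33 to 69 mm). At 0 the pad stands 10 mm in front of the ground plate, with free space before it; pushed back, the fingertips pass over the plate (z = 20 mm) and its rail (z = 29 mm)
- nest (a point): centre of the floor of the carriage's white round dish nest (inside diameter 93 mm, rim 7 mm above this point), 46 mm above the bench; moves with the carriage, 145 mm behind the pad's surface; its axes are parallel to the stand's
- lens_axis (a point): point of the fixed camera's vertical optical axis at the height of the nest floor; the nest lies on it when the carriage is latched at 0.040
- stop_pin: spring stop pin at the right of the carriage's tongue: brass nose, aluminium block, red knob; works by itself. Origin 39.5 mm above the bench in the stand's middle plane; its y in the stand's frame is 0 when in, about -0.009 m while the tooth passes. Block and knob span x -59 to -39, y -76 to -37 mm (knob 9 mm farther while the tooth passes), up to z = 51 mm, in the stand's frame
- switch_box: grey switch box, fixed to the bench, 64 x 74 mm, 26 mm high, to the left of the stand's front part. Origin at the centre of its underside
- expose (a joint): travel of the green push button on the switch box, downward, m: 0 = up, 0.006 = all the way down (about 5 N); springs back
- expose_top (a point): centre of the top of the green button (26 mm diameter), about 44 mm above the bench when up; moves with the button
- microscope: white microscope, furniture that stands fixed to the right of the stand, always in the same place and 410 mm tall: in the way of an arm that swings across at full reach. Origin at its foot; its binocular eyepieces overhang toward the robot to x = 0.54 m, at y = -0.18 to -0.05 m, z = 0.35 to 0.42 m in the world; stay nearer to the robot than x = 0.48 m when passing them
- dish: culture dish with lid and grey-green medium, 90 mm diameter, 16 mm high, loose in the carriage's nest. Origin at the centre of its underside
- spare_dish: empty clear culture dish, 90 mm diameter, 18 mm high, on the bench left of the stand's rear part. Origin at the centre of its underside
- violet_bottle: amber dropper bottle with black cap, 34 mm across, 86 mm high, on the bench right of the stand's front part. Origin at the centre of its underside
- oil_bottle: amber dropper bottle with white cap, 28 mm across, 71 mm high, also right of the stand's front part. Origin at the centre of its underside
There are look-alikes about, which are no part of the job. What is shaped like the dish but yellow is not meant.

How it is judged:
By the outcome, as a careful person would: the job done as asked, in the order asked, and still so for the second after the job is handed in, with the robot touching nothing.
It also fails if it takes over 43 s, if anything falls off the work surface, if the arm or the gripper's body presses on something with over 40 N, if the wrist force passes 120 N, or if a joint passes its speed limit or range.

## Robot

A 6-joint arm with a two-finger parallel gripper is mounted at the origin on a cart in front of the work surface, level with it; the furniture and walls round the work are solid. World frame = base frame: x ahead of the robot, y to its left, z up, the work surface at z = 0. Lengths are in m, angles in rad, forces in N, time in s.
With the tool pointing down it reaches from about 0.35 to 0.975 m from the base axis. Payload 4.9 kg.
Tool frame: the origin (TCP) lies between the finger pads; the fingertips stand 19 mm ahead of it and the grasp point (between the pads) is the TCP; z points along the fingers, y is the line along which they close (so a half turn about z gives the same grasp; the last joint's range is limited). The gripper opens to 85 mm and grips with 20 to 120 N. Pads are 22 mm wide; open, the fingers measure 114 mm over their backs; the gripper's body (76 mm by 85 mm) begins 54 mm behind the grasp point. The pads swing forward as they close: fully open they stand 13 mm farther back than shut.
Start: joints at [-1.41, 0.053, 1.613, -0, 1.476, -0.119], TCP at [0.173, -0.601, 0.25] pointing down, gripper open.
Joint ranges: [-3.01, 3.01], [-1.01, 2.22], [0.06, 2.58], [-1.02, 4.17], [0.09, 2.62], [-3.14, 3.14]. Speed limits (rad/s): [2.57, 2.57, 3.14, 3.14, 3.14, 3.14].

## Interface

Orientations are given as a rotation vector (axis times angle).
In Python, from station import ctrl gives the robot as it stands. The module is installed in compiled form; this text tells all that it offers.
- The arm moves only by the tool servo_tool, never from a script. Its argument "increments" is a list that holds one entry, the list of rows, each a list of 5 numbers: the finger opening in cm, from 0 to 8.54, then the shift along the tool's x, y, z in cm, then the turn about the tool's z in degrees. A call has 1 to 5 rows; each row is the pose to reach, as a shift and turn from the pose commanded when the call began, along the tool's axes at that moment; what a row does not reach only later rows make up. A row lasts 1/10 s, in which the tool goes at most 50 mm and 8.59 degrees, less where a joint would pass 70% of its speed; a pose out of reach is approached as far as the arm can. A call with a gripper value outside its range is refused whole. The fingers move at their own pace and stop on an object; "newtons" is the grip in N (left out, the last holds). Time passes only in rows, so rows that repeat a pose let the fingers close. It gives the time, the measured TCP pose, the force, the opening and the grip force at its end, in the units of the state.
- ctrl.get_obs(): the state, without advancing time (a new reading comes with each control period).
- ctrl.get_image(name): name is "scene" or "side" or "wrist"; returns a dict with "img" (480x640x3 uint8, red, green, blue), "fx", "fy", "cx", "cy" (pixels), "rvec" (rotation vector, rad) and "tvec" (3), from world to camera coordinates, as OpenCV has them; the wrist camera has in their place "mount" (4x4, takes a point from camera to tool coordinates, whose origin is the TCP and whose axes are the flange's). Camera axes: x right, y down, z forward; pixel columns grow to the right and rows downward; lengths in m; the calibration is good to about 2 mm. The wrist camera is an equidistant fisheye: a pixel r from the principal point sees the ray r / f radians off the axis. A picture is of the moment at which its call begins: read the wrist's pose just before it. There is no depth.
- ctrl.finish_job(): hands the job in; it is judged then, once.
The state is a dict: "t": time; "q": joint angles; "dq": joint speeds; "effort": joint torques, N m; "tool_pos": TCP position; "tool_rot": TCP orientation; "contact_force": force on the tool from outside, world axes, zero at the start; "wrist_torque": the same for the moment, N m; "opening": finger opening in m; "grip_force": force on a finger pad.
Only numpy, scipy, OpenCV 4.12 (cv2) and the standard library are available. Lean on these libraries where they do the work, as an engineer would, in place of code of your own. Each camera call takes 0.05 s, during which the arm holds its last target. There are 200 camera calls.

## Working session

There is one attempt and no reset: what is moved stays moved. The work goes in short steps, Python scripts to look and compute and a tool call to move; the robot and the scene stay as the last step left them, time stands still between calls to the robot, and variables do not carry over. Pictures are saved under pics/ and viewed, at most 10 in all, crops included, and the job is handed in when it is done.

Besides the shell and the picture viewer there is one more tool, called after "Call:" in YAML: its name, and indented under it one key for each argument. servo_tool: Moves the arm, as the interface text tells. Its arguments: {"type":"object","properties":{"increments":{"type":"array"},"newtons":{"type":"number"}},"required":["increments"]}

```bash
mkdir -p pics; python3 - <<'E'
from station import ctrl
import cv2,numpy as np
for n in("scene","side"):
    d=ctrl.get_image(n); cv2.imwrite(f"pics/{n}0.png",d["img"][:,:,::-1])
    R=cv2.Rodrigues(np.array(d["rvec"]))[0]; print(n,d["fx"],d["cx"],d["cy"],-R.T@np.array(d["tvec"]).ravel())
o=ctrl.get_obs();print(o["t"],o["tool_pos"],o["tool_rot"],o["opening"])
E
```

```text
scene 544.3728357996472 319.00508837617724 230.3886091635915 [-0.16941291  0.88304274  0.52625719]
side 460.50855589391614 314.45564691767845 237.7036414567003 [ 0.59141408 -0.78554658  0.59308159]
0.1 [ 0.17253133 -0.6001558   0.24919894] [-3.10903782e+00 -4.37861579e-01  6.64735849e-05] 0.08525147862124666
```

View pics/scene0.png

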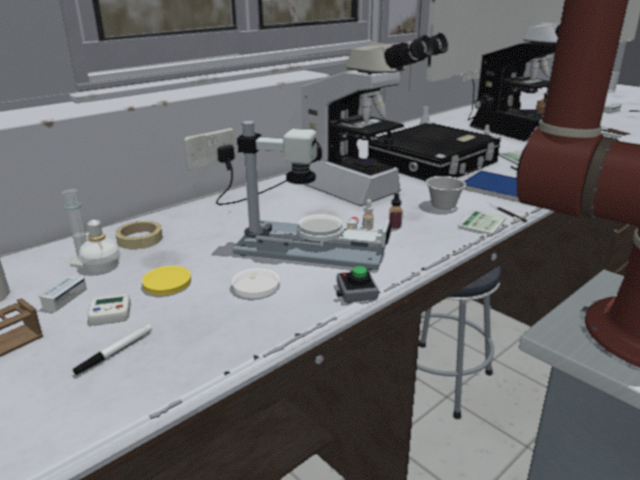

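View pics/side0.png

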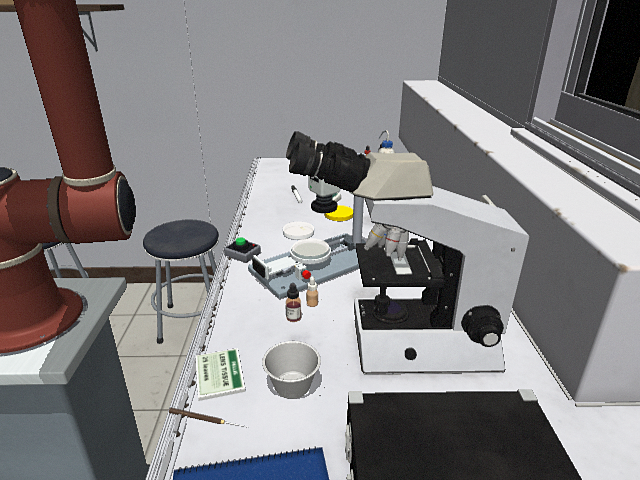

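The scene view shows the nest with the dish at about (320,226), the pad edge-on at (388,235) and the green button at (358,273). The side view shows the button at (241,242), the pad at (260,267) and the nest at (310,252). Next I'll triangulate these and make enlarged crops.

```bash
cat > h.py <<'E'
import cv2,numpy as np
from station import ctrl
class Cam:
    def __init__(s,n):
        d=ctrl.get_image(n); s.img=d["img"]; s.R=cv2.Rodrigues(np.array(d["rvec"]))[0]; s.t=np.array(d["tvec"]).ravel()
        s.K=np.array([[d["fx"],0,d["cx"]],[0,d["fy"],d["cy"]],[0,0,1]]); s.C=-s.R.T@s.t
        s.P=s.K@np.c_[s.R,s.t]
    def plane(s,p,z):
        r=s.R.T@np.linalg.inv(s.K)@[p[0],p[1],1]; return s.C+r*(z-s.C[2])/r[2]
    def proj(s,X):
        u=s.P@np.r_[X,1]; return u[:2]/u[2]
def tri(a,b,pa,pb):
    X=cv2.triangulatePoints(a.P,b.P,np.array(pa,float),np.array(pb,float)).ravel(); X=X[:3]/X[3]
    return X, a.proj(X)-pa
def blob(m):
    n,l,s,c=cv2.connectedComponentsWithStats(m.astype(np.uint8)); i=1+np.argmax(s[1:,4]); return c[i],s[i]
E
python3 - <<'E'
from h import *
A,B=Cam("scene"),Cam("side")
g=[]
for c in(A,B):
    h=cv2.cvtColor(c.img,cv2.COLOR_RGB2HSV); m=(h[...,0]>45)&(h[...,0]<85)&(h[...,1]>120)&(h[...,2]>60)
    m[:200]=0;m[300:]=0
    g.append(blob(m)); print(g[-1], c.plane(g[-1][0],.042))
print(tri(A,B,g[0][0],g[1][0]))
print("nest",tri(A,B,(320,226),(310,252)))
a=cv2.resize(A.img[195:305,225:415],(760,440),interpolation=2); b=cv2.resize(B.img[215:305,215:375],(760,428),interpolation=2)
cv2.imwrite("pics/ca.png",a[:,:,::-1]);cv2.imwrite("pics/cb.png",b[:,:,::-1])
E
```

```text
(array([359.27007299, 271.96350365]), array([352, 267,  15,  11, 137], dtype=int32)) [0.41479788 0.25795057 0.042     ]
(array([240.09375 , 241.171875]), array([236, 238,  10,   8,  64], dtype=int32)) [0.41718874 0.25811421 0.042     ]
(array([0.41634725, 0.25731059, 0.04164535]), array([-0.38047754, -0.25956315]))
nest (array([0.59618747, 0.18690637, 0.04903256]), array([0.26118838, 0.24245237]))
```

View pics/ca.png

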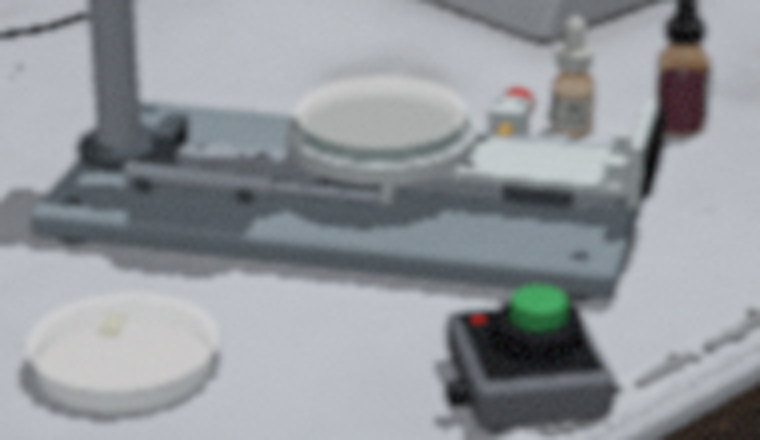

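View pics/cb.png

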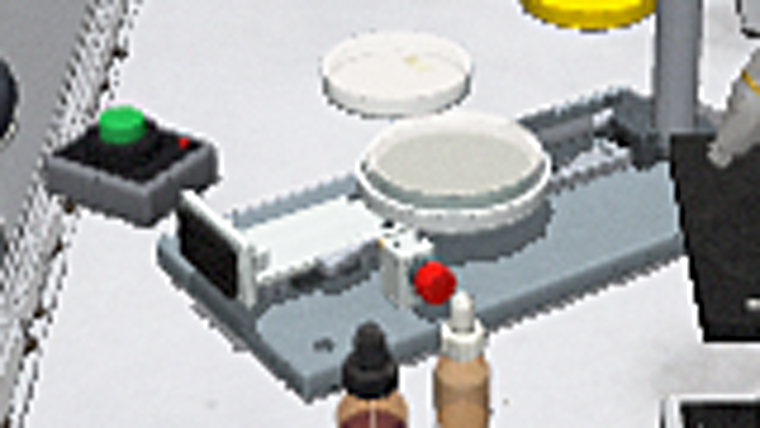

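Crop a shows the nest rim centred at about (383,117), the pad edge at (652,150), and the plate's left top edge running (35,210) to (612,280). Crop b shows the rim centred at (454,168), the pad's black face centred at (208,246), and the plate's front edge running (158,245) to (310,387).

```bash
python3 - <<'E'
from h import *
A,B=Cam("scene"),Cam("side")
fa=lambda u,v:(u/4+225-.4,v/4+195-.4); fb=lambda u,v:(u/4.75+215-.4,v/4.755+215-.4)
pr=lambda n,X:print(n,np.round(X,4))
n1=A.plane(fa(383,117),.053);n2=B.plane(fb(454,168),.053)
pr("nestA",n1);pr("nestB",n2);pr("nest tri",tri(A,B,fa(383,117),fb(454,168))[0])
p=tri(A,B,fa(654,150),fb(208,246));pr("pad tri",p[0]);pr("res",p[1])
pr("padB",B.plane(fb(208,246),.051)); pr("padA",A.plane(fa(654,150),.051))
l0=A.plane(fa(35,210),.02);l1=A.plane(fa(612,280),.02);pr("FL",l1);pr("RL",l0)
pr("len",np.linalg.norm(l0-l1));v=l0-l1;print("yaw left",np.degrees(np.arctan2(v[1],v[0])))
f0=B.plane(fb(158,245),.02);f1=B.plane(fb(310,387),.02);pr("FL",f0);pr("FR",f1);v=f0-f1;print("len",np.linalg.norm(v),"yaw front",np.degrees(np.arctan2(-v[0],v[1])))
v=(n1+n2)/2-B.plane(fb(208,246),.051);print("yaw nest-pad",np.degrees(np.arctan2(v[1],v[0])),np.linalg.norm(v[:2]))
E
```

```text
nestA [0.5985 0.1845 0.053 ]
nestB [0.5959 0.1885 0.053 ]
nest tri [0.5961 0.1865 0.0543]
pad tri [0.4765 0.1116 0.0532]
res [-0.5505 -0.3737]
padB [0.4773 0.1174 0.051 ]
padA [0.4775 0.1085 0.051 ]
FL [0.4371 0.1831 0.02  ]
RL [0.6897 0.3438 0.02  ]
len 0.2993
yaw left 32.46559413832683
FL [0.4453 0.1705 0.02  ]
FR [0.5288 0.0434 0.02  ]
len 0.15209456970917865 yaw front 33.29401208311337
yaw nest-pad 29.946117054219002 0.1384030439405832
```

```bash
cat >> h.py <<'E'
def rel(o,X,yaw):
    "tool shift (cm) and turn (deg) from the state o to world point X with tool x at yaw (deg)"
    R=cv2.Rodrigues(np.array(o["tool_rot"]))[0]; y=np.degrees(np.arctan2(R[1,0],R[0,0]))
    return np.round(100*R.T@(np.array(X)-o["tool_pos"]),2), round(-(yaw-y),1)
E
python3 - <<'E'
from h import *
o=ctrl.get_obs();A,B=Cam("scene"),Cam("side")
print(B.plane((293,319),0),A.plane((395,227),0), B.plane((312,305),0))
for X in[(.36,-.25,.25),(.41,.07,.2),(.41,.07,.066)]:print(rel(o,X,32.5))
d=ctrl.get_image("wrist");print(d["mount"])
E
```

```text
[ 0.55817944 -0.01185014  0.        ] [ 0.55418405 -0.00678188  0.        ] [0.59833693 0.03673544 0.        ]
(array([ 2.769e+01, -2.851e+01,  1.000e-02]), np.float64(-16.5))
(array([ 41.33, -57.89,   5.03]), np.float64(-16.5))
(array([ 41.33, -57.88,  18.43]), np.float64(-16.5))
[[-5.73292982e-05 -9.46145369e-01 -3.23742084e-01  8.28632722e-02]
 [ 9.99999747e-01  1.75352587e-04 -6.89556077e-04 -1.55129261e-03]
 [ 7.09189301e-04 -3.23742042e-01  9.46145120e-01 -1.24555202e-01]
 [ 0.00000000e+00  0.00000000e+00  0.00000000e+00  1.00000000e+00]]
```

```bash
python3 - <<'E'
from h import *
o=dict(ctrl.get_obs())
for X,y in[((.26,-.42,.25),56),((.36,-.25,.25),96),((.40,-.06,.25),136),((.405,.065,.2),176),((.405,.065,.14),212.5)]:
    print(rel(o,X,y))
    c,s=np.cos(np.radians(y)),np.sin(np.radians(y)); R=np.array([[c,s,0],[s,-c,0],[0,0,-1]])
    o["tool_pos"]=np.array(X);o["tool_rot"]=cv2.Rodrigues(R)[0].ravel()
E
```

```text
(array([ 13.39, -14.95,   0.02]), np.float64(-40.0))
(array([19.69, -1.22,  0.  ]), np.float64(-40.0))
(array([18.48,  5.96, -0.  ]), np.float64(-40.0))
(array([8.32, 9.34, 5.  ]), np.float64(-40.0))
(array([ 0., -0.,  6.]), np.float64(-36.5))
```

Call:
servo_tool:
  increments:
    - [[0, 2.7, -3.0, 0, -8], [0, 5.4, -6.0, 0, -16], [0, 8.0, -9.0, 0, -24], [0, 10.7, -12.0, 0, -32], [0, 13.4, -15.0, 0, -40]]

```text
t: 0.95
tool_pos: [0.2604, -0.4181, 0.2504]
tool_rot: [2.769, 1.483, 0.0]
contact_force: [0.8, 0.2, 0.7]
opening: 0.0122
grip_force: 0.0
```

Call:
servo_tool:
  increments:
    - [[0, 3.9, -0.2, 0, -8], [0, 7.9, -0.5, 0, -16], [0, 11.8, -0.7, 0, -24], [0, 15.8, -1.0, 0, -32], [0, 19.7, -1.2, 0, -40]]

```text
t: 1.45
tool_pos: [0.3606, -0.2479, 0.2506]
tool_rot: [2.095, 2.34, 0.0]
contact_force: [0.5, 0.3, -0.0]
opening: 0.0003
grip_force: 0.0
```

Call:
servo_tool:
  increments:
    - [[0, 3.7, 1.2, 0, -8], [0, 7.4, 2.4, 0, -16], [0, 11.1, 3.6, 0, -24], [0, 14.8, 4.8, 0, -32], [0, 18.5, 6.0, 0, -40]]

```text
t: 1.95
tool_pos: [0.4004, -0.0576, 0.2506]
tool_rot: [1.167, 2.915, 0.0]
contact_force: [0.8, -0.3, 0.9]
opening: 0.0002
grip_force: 0.0
```

Call:
servo_tool:
  increments:
    - [[0, 1.7, 1.9, 1, -8], [0, 3.3, 3.7, 2, -16], [0, 5.0, 5.6, 3, -24], [0, 6.7, 7.5, 4, -32], [0, 8.3, 9.3, 5, -40]]

```text
t: 2.45
tool_pos: [0.4051, 0.0666, 0.2002]
tool_rot: [0.099, 3.139, 0.0]
contact_force: [-0.0, 0.6, 0.6]
opening: 0.0001
grip_force: 0.0
```

Call:
servo_tool:
  increments:
    - [[0, 0, 0, 1, -8], [0, 0, 0, 2, -16], [0, 0, 0, 3, -24], [0, 0, 0, 4, -32], [0, 0, 0, 4, -36.5]]

```text
t: 2.95
tool_pos: [0.4041, 0.0655, 0.1588]
tool_rot: [0.886, -3.011, -0.001]
contact_force: [-0.1, -0.2, -0.0]
opening: -0.0002
grip_force: 0.0
```

```bash
cat >> h.py <<'E'
def wray(d,o,p):
    M=np.array(d["mount"]); R=cv2.Rodrigues(np.array(o["tool_rot"]))[0]
    x,y=(p[0]-d["cx"])/d["fx"],(p[1]-d["cy"])/d["fy"]; r=np.hypot(x,y)+1e-12
    v=np.array([np.sin(r)*x/r,np.sin(r)*y/r,np.cos(r)])
    return R@M[:3,3]+o["tool_pos"], R@M[:3,:3]@v
def wplane(d,o,p,z):
    C,v=wray(d,o,p); return C+v*(z-C[2])/v[2]
E
python3 - <<'E'
from h import *
import pickle
o=dict(ctrl.get_obs());d=ctrl.get_image("wrist");pickle.dump((o,d),open("w1.pkl","wb"))
cv2.imwrite("pics/w1.png",d["img"][:,:,::-1])
E
```

```text
(no output)
```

View pics/w1.png

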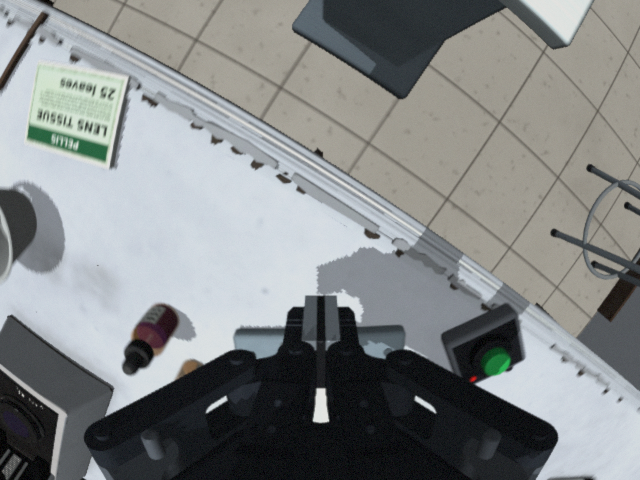

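The wrist view shows the plate's front edge from (235,329) to (405,326), roughly centred behind the fingertips at (320,320). The button is at (496,361), and the pad is hidden by the gripper.

```bash
python3 - <<'E'
from h import *
import pickle
o,d=pickle.load(open("w1.pkl","rb"))
a=wplane(d,o,(235,329),.02);b=wplane(d,o,(405,326),.02);v=b-a
print(a,b,np.linalg.norm(v),np.degrees(np.arctan2(-v[0],v[1])),(a+b)/2)
h=cv2.cvtColor(d["img"],cv2.COLOR_RGB2HSV);m=(h[...,0]>45)&(h[...,0]<85)&(h[...,1]>120)&(h[...,2]>60);m[:300]=0
c,s=blob(m);print(c,s,wplane(d,o,c,.042))
mid=(a+b)/2; yaw=np.radians(32.5);f=np.array([np.cos(yaw),np.sin(yaw),0])
print("pad from plate",mid-.01*f,"nest-145",np.array([.597,.1865,.051])-.145*f)
E
```

```text
[0.51578534 0.05333658 0.02      ] [0.43525162 0.17308627 0.02      ] 0.14431101462650084 33.92150895108662 [0.47551848 0.11321143 0.02      ]
[496.68582375 362.13409962] [484 349  27  27 522] [0.41478143 0.26099774 0.042     ]
pad from plate [0.46708456 0.10783843 0.02      ] nest-145 [0.47470824 0.10859156 0.051     ]
```

Call:
servo_tool:
  increments:
    - [[0, 0, 0, 3, 0], [0, 0, 0, 6, 0], [0, -1, 0, 8.5, 0], [0, -2.5, 0, 9.7, 0], [0, -4, 0, 9.7, 0]]

```text
t: 3.5
tool_pos: [0.4375, 0.0871, 0.061]
tool_rot: [0.876, -3.013, -0.002]
contact_force: [0.7, -0.0, -0.8]
opening: 0.0003
grip_force: 0.0
```

Call:
servo_tool:
  increments:
    - [[0, -0.6, 0, 0, 0], [0, -1.2, 0, 0, 0], [0, -1.8, 0, 0, 0], [0, -2.4, 0, 0, 0], [0, -2.8, 0, 0, 0]]

```text
t: 4.0
tool_pos: [0.463, 0.1022, 0.0637]
tool_rot: [-0.879, 3.015, -0.0]
contact_force: [0.1, -0.6, 0.3]
opening: -0.0001
grip_force: 0.0
```

Call:
servo_tool:
  increments:
    - [[0, -0.3, 0, 0, 0], [0, -0.6, 0, 0, 0], [0, -0.9, 0, 0, 0], [0, -1.2, 0, 0, 0], [0, -1.2, 0, 0, 0]]

```text
t: 4.5
tool_pos: [0.4716, 0.1081, 0.0632]
tool_rot: [0.879, -3.012, 0.0]
contact_force: [-4.2, -1.4, 3.6]
opening: 0.0001
grip_force: 2.4
```

```bash
python3 - <<'E'
from h import *
o=ctrl.get_obs();print(o["tool_pos"],o["contact_force"])
A,B=Cam("scene"),Cam("side")
a=cv2.resize(A.img[185:305,225:415],(640,404),interpolation=2); b=cv2.resize(B.img[185:305,215:375],(539,404),interpolation=2)
cv2.imwrite("pics/c2.png",np.vstack([cv2.resize(a,(475,300)),cv2.resize(b,(475,300))])[:,:,::-1])
E
```

```text
[0.47161519 0.10808944 0.0631668 ] [-4.22830272 -1.38795002  3.59452974]
```

View pics/c2.png

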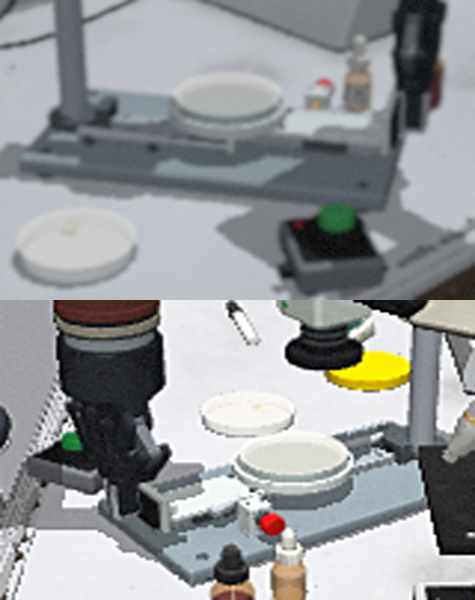

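Both views show the fingertips upright against the pad (pad at (150,505) in the lower picture), and the force of about 4.5 N confirms contact. Pushing now.

Call:
servo_tool:
  increments:
    - [[0, -0.6, 0, 0, 0], [0, -1.2, 0, 0, 0], [0, -1.8, 0, 0, 0], [0, -2.4, 0, 0, 0], [0, -3.0, 0, 0, 0]]

```text
t: 5.1
tool_pos: [0.4948, 0.1235, 0.0622]
tool_rot: [0.878, -3.007, 0.001]
contact_force: [-8.0, -3.7, 4.4]
opening: -0.0001
grip_force: 4.4
```

Call:
servo_tool:
  increments:
    - [[0, -0.6, 0, 0, 0], [0, -1.2, 0, 0, 0], [0, -1.8, 0, 0, 0], [0, -2.4, 0, 0, 0], [0, -2.4, 0, 0, 0]]

```text
t: 5.6
tool_pos: [0.5156, 0.1374, 0.0622]
tool_rot: [0.878, -3.008, -0.002]
contact_force: [-8.5, -2.1, 4.8]
opening: 0.0
grip_force: 4.2
```

Call:
servo_tool:
  increments:
    - [[0, 1.5, 0, 0, 0], [0, 4, 0, 0, 0], [0, 7, 0, 0, 0], [0, 10, 0, 0, 0], [0, 10, 0, 0, 0]]

```text
t: 6.1
tool_pos: [0.431, 0.0829, 0.062]
tool_rot: [0.877, -3.015, -0.001]
contact_force: [0.0, 0.1, 0.3]
opening: 0.0
grip_force: 0.0
```

Call:
servo_tool:
  increments:
    - [[0, 0, 0, -3, 0], [0, 0, 0, -6, 0], [0, 0, 0, -9, 0], [0, 0, 0, -9, 0], [0, 0, 0, -9, 0]]

```text
t: 6.6
tool_pos: [0.435, 0.084, 0.1544]
tool_rot: [-0.879, 3.013, -0.001]
contact_force: [0.4, 0.3, -0.0]
opening: -0.0001
grip_force: 0.0
```

```bash
python3 - <<'E'
from h import *
import pickle
o=dict(ctrl.get_obs());print(o["t"],o["tool_pos"],o["contact_force"])
A,B=Cam("scene"),Cam("side")
a=A.img[185:305,225:415]; b=B.img[185:305,215:405]
cv2.imwrite("pics/c3.png",np.vstack([cv2.resize(a,(475,300)),cv2.resize(b,(475,300))])[:,:,::-1])
E
```

```text
6.6 [0.43501985 0.08399225 0.1544001 ] [ 0.35553755  0.30907795 -0.02926483]
```

View pics/c3.png

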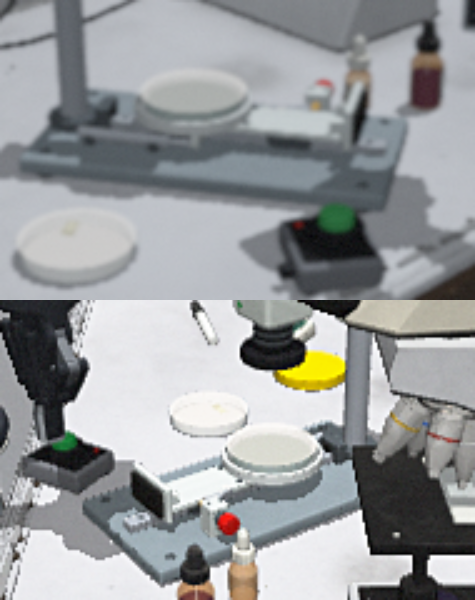

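```bash
python3 - <<'E'
from h import *
o=dict(ctrl.get_obs());A,B=Cam("scene"),Cam("side")
n1=A.plane((302,224.),.053);n2=B.plane((323.6,244.8),.053);print(n1,n2)
for a,b in((n1,(.5985,.1845,.053)),(n2,(.5959,.1885,.053))):print("travel",np.linalg.norm(a-b))
g=[]
for c in(A,B):
    h=cv2.cvtColor(c.img,cv2.COLOR_RGB2HSV); m=(h[...,0]>45)&(h[...,0]<85)&(h[...,1]>120)&(h[...,2]>60)
    m[:200]=0;m[300:]=0; g.append(blob(m)[0])
print(g,tri(A,B,*g))
print(rel(o,(.4155,.259,.09),212.8))
E
```

```text
[0.62433233 0.21299315 0.053     ] [0.62925826 0.21396823 0.053     ]
travel 0.03845995871486004
travel 0.04196908360220398
[array([359.27906977, 272.15503876]), array([241.25 , 241.725])] (array([0.41859395, 0.25574357, 0.04017322]), array([-0.70512496, -0.48213309]))
(array([-7.91, 15.72,  6.23]), np.float64(-360.3))
```

The enlarged views show the carriage held back. The nest has moved 38 to 42 mm and the fingers are clear of it, so it is latched. Next is the button.

Call:
servo_tool:
  increments:
    - [[0, -2.0, 4, 0, 0], [0, -4.0, 8, 0, 0], [0, -6.0, 12, 1, 0], [0, -7.9, 15.7, 3, 0], [0, -7.9, 15.7, 5, 0]]

```text
t: 7.3
tool_pos: [0.415, 0.2623, 0.1023]
tool_rot: [-0.888, 3.013, 0.002]
contact_force: [0.4, -2.0, 0.5]
opening: 0.0001
grip_force: 0.0
```

```bash
python3 - <<'E'
from h import *
o=dict(ctrl.get_obs());d=ctrl.get_image("wrist")
print(o["tool_pos"]); A=Cam("scene");B=Cam("side")
h=cv2.cvtColor(d["img"],cv2.COLOR_RGB2HSV);m=(h[...,0]>45)&(h[...,0]<85)&(h[...,1]>120)&(h[...,2]>60);m[:250]=0
c,s=blob(m);print(c,s,wplane(d,o,c,.042)); print(rel(o,(.416,.258,.066),212.8))
a=A.img[225:305,300:420];b=B.img[200:280,190:310];w=d["img"][270:390,230:410]
cv2.imwrite("pics/c4.png",np.hstack([cv2.resize(x,(390,260)) for x in(a,w)])[:,:,::-1])
E
```

```text
[0.41502469 0.2623197  0.10225478]
[307.91671294 270.9611327 ] [ 284  250   48   45 1801] [0.41627711 0.25720663 0.042     ]
(array([ 0.15, -0.42,  3.62]), np.float64(-360.0))
```

View pics/c4.png

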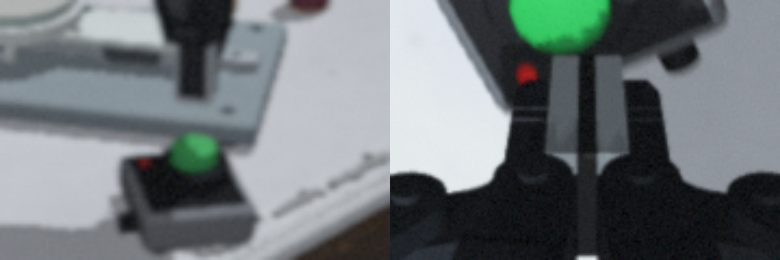

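The scene crop has the fingertips directly above the button, and the wrist crop has the button about 4 mm to the left of them. I'll shift and lower.

Call:
servo_tool:
  increments:
    - [[0, 0.2, -0.3, 1, 0], [0, 0.2, -0.3, 2, 0], [0, 0.2, -0.3, 3, 0], [0, 0.2, -0.3, 3.4, 0], [0, 0.2, -0.3, 3.4, 0]]

```text
t: 7.95
tool_pos: [0.4154, 0.2544, 0.0684]
tool_rot: [0.878, -3.015, 0.0]
contact_force: [-0.1, -1.1, 0.9]
opening: 0.0001
grip_force: 0.0
```

Call:
servo_tool:
  increments:
    - [[0, -0.1, 0.25, 0.2, 0], [0, -0.1, 0.25, 0.4, 0], [0, -0.1, 0.25, 0.7, 0], [0, -0.1, 0.25, 1.0, 0], [0, -0.1, 0.25, 1.2, 0]]

```text
t: 8.45
tool_pos: [0.4161, 0.2582, 0.0607]
tool_rot: [0.88, -3.015, -0.0]
contact_force: [-13.7, -5.8, 33.0]
opening: 0.0002
grip_force: 16.5
```

```bash
python3 - <<'E'
from h import *
o=ctrl.get_obs();print(o["tool_pos"],o["contact_force"])
A=Cam("scene");B=Cam("side")
for c in(A,B):
    h=cv2.cvtColor(c.img,cv2.COLOR_RGB2HSV); m=(h[...,0]>45)&(h[...,0]<85)&(h[...,1]>120)&(h[...,2]>60)
    m[:200]=0;m[300:]=0; print(blob(m))
cv2.imwrite("pics/c5.png",np.hstack([cv2.resize(x,(390,300),interpolation=2) for x in(A.img[235:305,315:406],B.img[210:280,195:286])])[:,:,::-1])
E
```

```text
[0.41614707 0.25816157 0.06071062] [-13.66881502  -5.75132453  32.9506743 ]
(array([360.83333333, 275.36111111]), array([353, 272,  15,   6,  36], dtype=int32))
(array([240.06666667, 243.06666667]), array([236, 241,  10,   5,  30], dtype=int32))
```

View pics/c5.png

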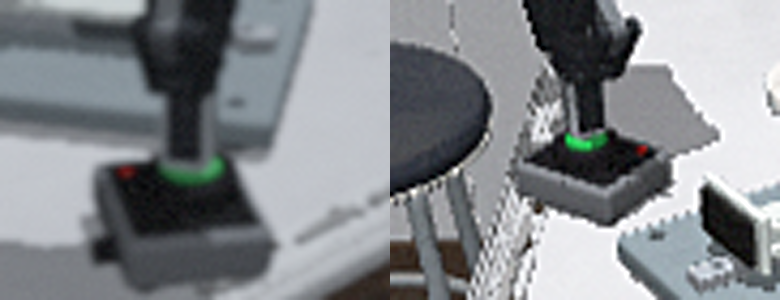

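The fingertips are centred on the button, and at 33 N it is at its stop. Releasing now.

Call:
servo_tool:
  increments:
    - [[0, 0, 0, -1, 0], [0, 0, 0, -3, 0], [0, 0, 0, -6, 0], [0, 0, 0, -9, 0], [0, 0, 0, -9, 0]]

```text
t: 9.05
tool_pos: [0.4183, 0.2588, 0.1522]
tool_rot: [-0.878, 3.007, 0.002]
contact_force: [0.6, -0.0, -0.2]
opening: -0.0001
grip_force: 0.0
```

Call:
servo_tool:
  increments:
    - [[0, 0, 0, 0, 0], [0, 0, 0, 0, 0], [0, 0, 0, 0, 0], [0, 0, 0, 0, 0], [0, 0, 0, 0, 0]]

```text
t: 9.55
tool_pos: [0.415, 0.2574, 0.1465]
tool_rot: [0.879, -3.014, 0.0]
contact_force: [0.0, 0.1, 0.1]
opening: 0.0002
grip_force: 0.0
```

```bash
python3 - <<'E'
from h import *
A=Cam("scene");B=Cam("side")
for c in(A,B):
    h=cv2.cvtColor(c.img,cv2.COLOR_RGB2HSV); m=(h[...,0]>45)&(h[...,0]<85)&(h[...,1]>120)&(h[...,2]>60)
    m[:200]=0;m[300:]=0; print(blob(m))
cv2.imwrite("pics/c6.png",np.vstack([cv2.resize(x,(475,300)) for x in(A.img[185:305,225:415],B.img[185:305,215:405])])[:,:,::-1])
E
```

```text
(array([359.31884058, 271.94202899]), array([352, 267,  15,  11, 138], dtype=int32))
(array([240.24637681, 240.94202899]), array([236, 237,  10,   9,  69], dtype=int32))
```

View pics/c6.png

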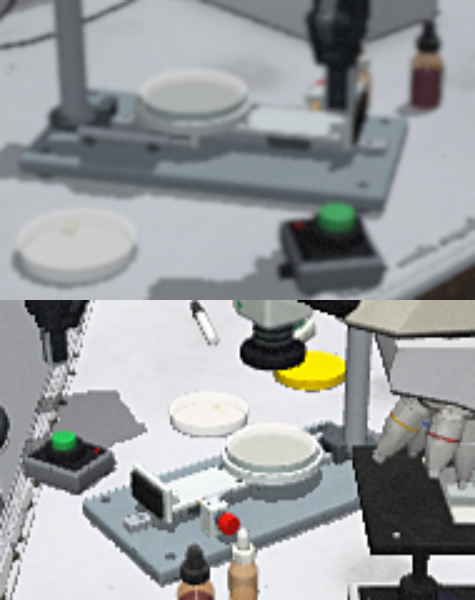

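The button is back up, the carriage is still latched, the dish is in its nest, and the spare dish and bottles haven't moved. Handing in.

```bash
python3 -c "
from station import ctrl
print(ctrl.finish_job())"
```

```text
the job is handed in; nothing more can be done
None
```

The job is handed in (no verdict was returned): the carriage latched with the dish under the lens, then the green button was pressed to its stop and released, at about 9.6 s; in the last pictures nothing else had moved.

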